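Fetch the setting standard from its deep pocket with sprung tongs

ROBOT

A 7-joint arm with a two-finger parallel gripper is mounted at the origin on the work surface. World frame = base frame: x ahead of the robot, y to its left, z up, the work surface at z = 0. Lengths are in mm, angles in rad, forces in N, time in s.
With the tool pointing down it reaches from about 400 to 875 mm from the base axis. Payload 4.4 kg.
Tool frame: the origin (TCP) lies midway between the tips of the shut fingers; the grasp point (between the pads) lies ctrl.tcp_to_grasp behind it (ctrl.tcp_to_grasp is the distance from the TCP to the grasp point, in mm); z points along the fingers, y is the line along which they close (so a half turn about z gives the same grasp; the last joint's range is limited). The gripper opens to 85 mm and grips with 20 to 120 N. Pads are 22 mm wide; open, the fingers measure 114 mm over their backs; the gripper's body (76 mm by 85 mm) begins 54 mm behind the grasp point. The pads swing forward as they close: fully open they stand 13 mm farther back than shut.
Start: joints at [1.246, 0.628, 0.038, 1.517, -0.027, 0.996, -0.02], TCP at [166.376, -628.36, 231.313] pointing down, gripper open.
Joint ranges: [-3.06, 3.06], [-0.37, 2.12], [-1.25, 1.32], [0.18, 2.47], [-1.1, 4.24], [0.23, 1.98], [-2.94, 2.94]. Speed limits (rad/s): [2.57, 2.57, 3.14, 3.14, 3.14, 3.14, 3.14].

INTERFACE

Orientations are given as [roll, pitch, yaw] about the fixed x, y, z axes, in that order (R = Rz(yaw) Ry(pitch) Rx(roll)).
In Python, from cell import ctrl, get_image, get_calibration, workorder, boxes_of, place_of gives the robot as it stands.
- The arm moves only by the tool play_rows, never from a script. Its argument "series" is a list that holds one entry, the list of rows, each a list of 7 numbers: the shift along the world's x, y, z in cm, then the turn, a rotation vector about the world's x, y, z in degrees, then the closure, from 0 (fully open) to 1 (shut). A call has 1 to 20 rows; each row shifts and turns the commanded pose from where the row before left it; what a row does not reach is not made up. A row lasts 1/8 s, in which the tool goes at most 62.5 mm and 10.7 degrees, less where a joint would pass 70% of its speed; a pose out of reach is approached as far as the arm can. A call with a gripper value outside its range is refused whole. The fingers move at their own pace and stop on an object; the grip force is fixed at half the most. Time passes only in rows, so rows that do not move let the fingers close. It gives the time, the measured TCP pose, the force, the opening and the grip force at its end, in the units of the state.
- ctrl.read_state(): the state, without advancing time (a new reading comes with each control period).
- get_image(name): name is "scene" or "top" or "wrist"; returns (picture, depth): 480x640x3 uint8, red, green, blue; 480x640 float32, mm along the optical axis (not along the pixel's ray), 0 where there is no reading.
- get_calibration(name): a dict with "K" (3x3 intrinsics, pixels), "R" (3x3) and "t" (3): a world point X has camera coordinates R X + t; the wrist camera has in their place "mount" (4x4, takes a point from camera to tool coordinates, whose origin is the TCP and whose axes are the flange's). Camera axes: x right, y down, z forward; pixel columns grow to the right and rows downward; lengths in mm; the calibration is good to about 2 mm. A picture is of the moment at which its call begins: read the wrist's pose just before it. get_calibration takes no time and is no camera call.
- workorder.finish_job(): hands the job in; it is judged then, once.
Trained networks look in the newest picture that a camera, given by its name, has taken for a name from the list of things; names that differ only in an ending like _2 or _b are one class to them, and where a whole thing is asked for, a point or a joint stands for the part that bears it (a point fixed in the world has none). Each returns a list of dicts, best first, with "p" (0 to 1); they miss things now and then, are a little off and sometimes report something else, mostly with a low value. They report only what shows in the picture. A call takes as long as a camera call. They do not tell look-alikes from the thing itself.
- boxes_of(target, camera): "pixel" ([column, row] in pixels, amid what is visible of it).
- place_of(target, camera): "pixel" ([column, row] in pixels: a listed point, or the origin of a listed thing).
The state is a dict: "clock": time; "qpos": joint angles; "qd": joint speeds; "tau": joint torques, N m; "eef_pos": TCP position; "tool_rot": TCP orientation; "force": force on the tool from outside, world axes, zero at the start; "torque": the same for the moment, N m; "width": finger opening in mm; "gripper_force": force on a finger pad.
Only numpy, scipy, OpenCV 4.12 (cv2) and the standard library are available. Lean on these libraries where they do the work, as an engineer would, in place of code of your own. Each camera call takes 0.05 s, during which the arm holds its last target. There are 200 camera calls.

TASK

Take the sprung tongs from their stand, reach down into the narrow pocket of the wooden storage block, squeeze the tongs shut on the steel setting standard and lift it out; fingers must never touch the standard. Stand it upright on its foot near the middle of the comparator's round anvil without letting it drop, let it go, then hang the tongs back on their stand, tips down with the cross bar in both V notches, and let go of them. Leave the four loose dial gauges on the bench where they are.

Things in the scene. Friction and masses are not known exactly. Their poses are not given: they have to be found in the camera images.
- tongs_grip (a point): Centre of the grip of the 146 mm sprung steel tongs (300 g), which start hanging upright on the stand, tips down. z up along the tongs, y the closing line. Two flat grip plates, 22 mm wide (x), from 21 mm above to 27 mm below this point, outer faces 54 mm apart at rest. The top, a 34 mm wide sleeve, is 26 mm above. Squeezing moves both arms in parallel: plates to 36 mm, tip gap 30 to 12 mm.
- tongs_tip (a point): Midway between the tongs' two rubber-faced tips, at their lower end, 120 mm below the grip; same axes. The legs are straight and parallel for 85 mm up from the tips, 18 mm wide (x); at rest their inner faces are 30 mm apart at the tips (32 mm high rubber pads) and their outer faces 44 mm apart.
- jaw_l (a joint): Travel of the tongs' +y arm in m: 0 at rest (open), 0.009 fully squeezed. Its spring presses back with 1.5 N per mm of travel (13.5 N at full travel): held with the plates 44 to 49 mm apart the tongs hang safely with tips part open (gap 20 to 25 mm); opened to 54 mm or more they fall out.
- jaw_r (a joint): Travel of the tongs' -y arm in m, the same as the other arm.
- stand: Dark steel stand for the tongs, fixed: a foot 100 x 90 mm (x, y), 8 mm thick, with two uprights 8 mm thick at 34 mm either side of the middle along its x, each ending in an upright V notch (V bottom 142 mm, horns up to 160 mm high, 38 mm wide over all in y). Origin at the centre of its underside, z up.
- well: Light wooden storage block, fixed, 80 x 104 mm (x, y) and 105 mm tall; origin at the centre of its underside, z up. In its middle a pocket 30 mm along its x and 52 mm along its y, open at the top, its floor 8 mm above the origin (97 mm deep).
- well_mouth (a point): Centre of the pocket's mouth on top of the wooden block, 105 mm above the bench. Axes as the block.
- standard_mid (a point): Centre, half-way up, of the setting standard: plain steel, 70 mm tall, about 180 g; a stem 18 mm (its x) by 16 mm (y) on a foot plate 24 x 26 mm (x, y), 8 mm thick. z up. It starts upright in the pocket, its top 27 mm below the mouth, its y nearly along the pocket's y: grip the stem across its 16 mm.
- standard_foot (a point): Centre of the underside of the standard's foot, 35 mm below standard_mid; same axes.
- comparator: Grey comparator, fixed; origin on the underside, below the centre of its round steel anvil. Base plate 100 mm wide (y), from 50 mm behind to 140 mm ahead of the origin along x, 16 mm thick. A column 22 mm thick, 150 mm tall, stands 115 mm along +x with a gauge swung aside; nothing is over the anvil.
- anvil_top (a point): Centre of the anvil's flat top, a steel disc 80 mm across, its top 30 mm above the bench. z up.
- gauge_a: Loose dial gauge lying on its back, 56 mm case, 20 mm thick, stem to its +x; origin under its centre. To be left alone.
- gauge_b: Another loose dial gauge, the same. To be left alone.
- gauge_c: Another loose dial gauge, the same. To be left alone.
- gauge_d: Another loose dial gauge, the same. To be left alone.
- stand_rest (a point): Where the middle of the tongs' cross bar rests, midway between the two V notches, 148 mm above the bench. The bar, 8 mm thick and 92 mm long along the tongs' x, crosses them 16 mm above the grip; hung here, closing line along the stand's y, the tips are 12 mm above the bench and 4 mm above the foot, the grip 132 mm above the bench. Axes as the stand.
Mind the look-alikes: they are no part of the job. What is meant by the stand is not yellow, and is the larger of those in its own colour. What is shaped like the part that bears tongs_grip but turquoise is not meant.

How it is judged:
By the outcome, as a careful person would: the job done as asked, in the order asked, and still so for the second after the job is handed in, with the robot touching nothing.
It also fails if it takes over 64 s, if anything falls off the work surface, if the arm or the gripper's body presses on something with over 40 N, if the wrist force passes 120 N, or if a joint passes its speed limit or range.

## Working session

There is one attempt and no reset: what is moved stays moved. The work goes in short steps, Python scripts to look and compute and a tool call to move; the robot and the scene stay as the last step left them, time stands still between calls to the robot, and variables do not carry over. Pictures are saved under pics/ and viewed, at most 13 in all, crops included, and the job is handed in when it is done.

Besides the shell and the picture viewer there is one more tool, called after ">>>" as name(argument=value, ...), one argument or row to a line, values as JSON. play_rows: Moves the arm, as the interface text tells. Its arguments: {"type":"object","properties":{"series":{"type":"array"}},"required":["series"]}

```bash
mkdir -p pics
cat > h.py <<'E'
import numpy as np, cv2
from cell import ctrl, get_image, get_calibration, workorder, boxes_of, place_of
from scipy.spatial.transform import Rotation as Ro
def shot(cam,fn=None):
    s=ctrl.read_state(); im,d=get_image(cam)
    if fn: cv2.imwrite('pics/'+fn,im[:,:,::-1])
    return s,im,d
def toolR(s): 
    return Ro.from_euler('xyz',s['tool_rot']).as_matrix()
def cam_pose(cam,s):
    c=get_calibration(cam);K=np.array(c['K'])
    if cam=='wrist':
        T=np.eye(4);T[:3,:3]=toolR(s);T[:3,3]=s['eef_pos'];M=T@np.array(c['mount']);return K,M[:3,:3],M[:3,3]
    R=np.array(c['R']);t=np.array(c['t']);return K,R.T,-R.T@t
def atz(cam,s,px,z):
    K,R,o=cam_pose(cam,s);r=R@np.linalg.inv(K)@np.array([px[0],px[1],1.]);return o+r*(z-o[2])/r[2]
def cloud(cam,s,d):
    K,R,o=cam_pose(cam,s);v,u=np.mgrid[0:480,0:640]
    p=np.stack([u,v,np.ones_like(u)],-1)@np.linalg.inv(K).T*d[...,None]
    return p@R.T+o
E
python3 - <<'E'
from h import *
print(ctrl.read_state(), ctrl.tcp_to_grasp)
for cam in('top','scene'):
    s,im,d=shot(cam,cam+'1.png')
    P=cloud(cam,s,d)
    zs=dict(tongs_grip=132,stand=0,stand_rest=148,well_mouth=105,anvil_top=30,comparator=0,standard_mid=43,gauge_a=0)
    for n,z in zs.items():
        for r in place_of(n,cam)[:6]:
            if r['p']>.15: print(cam,n,round(r['p'],2),np.round(r['pixel']),np.round(atz(cam,s,r['pixel'],z)))
E
```

```text
{'clock': 0.0, 'qpos': array([ 1.24616115,  0.62937993,  0.03839133,  1.5183658 , -0.0270206 ,
        0.99631727, -0.02001777]), 'qd': array([-1.33343827e-03, -1.38879402e-03,  3.70360005e-04, -1.06054545e-03,
        4.43170384e-06,  1.62859976e-03,  6.59175446e-04]), 'tau': array([ 5.39496232e-04, -5.63404047e+01,  1.22623801e+00, -1.93441486e+01,
        1.08669096e-02,  1.03110331e-02, -2.11395326e-05]), 'eef_pos': array([ 166.27019299, -627.71724407,  230.3669694 ]), 'tool_rot': array([-3.13963825e+00, -1.92978902e-05,  2.58847175e-01]), 'force': array([ 0.13610874, -0.6165774 ,  0.62483914]), 'torque': array([ 0.04650375, -0.00772377, -0.0346137 ]), 'gripper_force': 0.0, 'width': 85.34631494224286} 18.700000000000003
top tongs_grip 0.91 [515. 248.] [ 493. -437.  132.]
top tongs_grip 0.87 [425. 266.] [ 459. -270.  132.]
top tongs_grip 0.4 [229. 307.] [381.  86. 132.]
top stand 0.73 [408. 271.] [ 458. -265.    0.]
top stand 0.66 [382. 345.] [ 307. -209.    0.]
top stand 0.23 [147. 261.] [472. 272.   0.]
top stand_rest 0.83 [395. 352.] [ 305. -210.  148.]
top stand_rest 0.73 [429
[... 979 characters left out ...]
rest 0.85 [209. 260.] [ 455. -270.  148.]
scene stand_rest 0.64 [207. 207.] [ 315. -208.  148.]
scene stand_rest 0.41 [397. 206.] [560. 160. 148.]
scene well_mouth 0.66 [316. 243.] [518. -39. 105.]
scene anvil_top 0.76 [403. 198.] [474. 276.  30.]
scene anvil_top 0.75 [214. 259.] [ 369. -241.   30.]
scene comparator 0.92 [396. 205.] [466. 263.   0.]
scene standard_mid 0.58 [317. 258.] [519. -37.  43.]
scene standard_mid 0.16 [275. 242.] [419. -95.  43.]
scene gauge_a 0.96 [447. 270.] [704. 225.   0.]
scene gauge_a 0.86 [287. 362.] [ 685. -228.    0.]
scene gauge_a 0.85 [274. 244.] [392. -85.   0.]
scene gauge_a 0.73 [398. 207.] [472. 264.   0.]
scene gauge_a 0.65 [334. 212.] [391. 106.  -0.]
```

View pics/scene1.png

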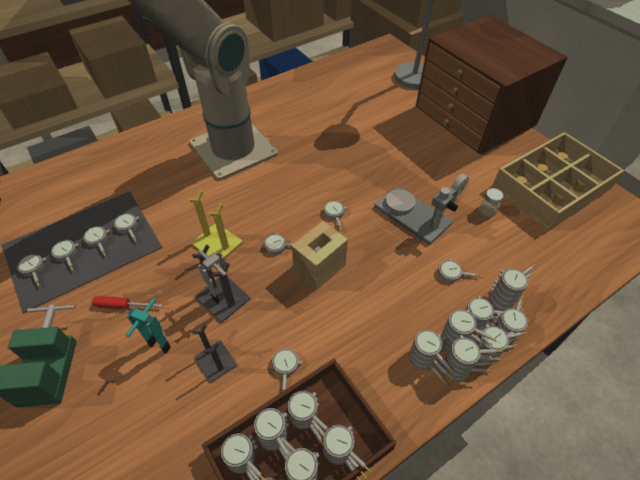

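View pics/top1.png

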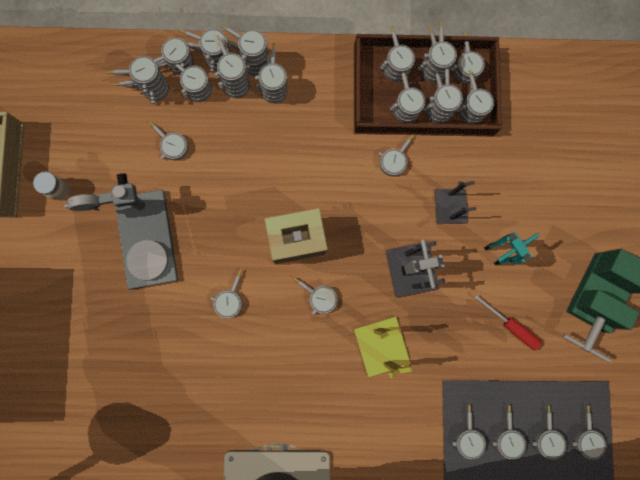

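The views show the dark stand with the steel tongs at top px (425,266). The turquoise tongs at (515,248), the yellow stand and the small dark stand at (455,205) are decoys. The wooden block is at (295,234) and the anvil at (147,260).

Run:
```python
from h import *
for cam in('top','scene'):
    s,im,d=shot(cam); P=cloud(cam,s,d)
    def sel(c,r,z0,z1):
        m=(np.hypot(P[...,0]-c[0],P[...,1]-c[1])<r)&(P[...,2]>z0)&(P[...,2]<z1)&(d>0);return P[m]
    def rect(q):
        (c,w,a)=cv2.minAreaRect(q[:,:2].astype(np.float32));return np.round(c,1),np.round(w,1),round(a,1),round(float(np.median(q[:,2])),1),len(q)
    print(cam,'well',rect(sel((524,-28),90,100,110)))
    print('anvil',rect(sel((471,265),50,26,35)))
    print('stand foot',rect(sel((460,-268),85,5,11)))
    for z0,z1 in((135,142),(142,150),(150,157),(157,170)):
        q=sel((460,-268),80,z0,z1)
        if len(q)>3: print('tongs',z0,rect(q))
    q=sel((524,-28),40,70,90)
    if len(q)>3: print('std top',rect(q))
print(get_calibration('wrist'))
```

```text
top well (array([517.9, -30.5]), array([ 80.5, 104. ]), 11.7, 105.9, 1909)
anvil (array([471.7, 265.8]), array([78.6, 78.9]), 24.5, 30.8, 1243)
stand foot (array([ 457.1, -271.4]), array([161.1, 161.8]), 39.7, 8.4, 1201)
tongs 135 (array([ 471.6, -267.3]), array([38.2, 55.5]), 8.5, 139.1, 12)
tongs 142 (array([ 461.4, -268.3]), array([70.1, 54.1]), 47.4, 148.1, 77)
tongs 150 (array([ 461.8, -268.8]), array([88.1, 56.1]), 0.7, 153.7, 356)
tongs 157 (array([ 460.9, -268.8]), array([75.5, 51.2]), 11.8, 158.9, 256)
std top (array([520.7, -29.9]), array([25.4, 52.1]), 11.8, 78.9, 124)
scene well (array([520.5, -32.6]), array([ 82.2, 106.9]), 11.8, 104.0, 1080)
anvil (array([475.8, 262.7]), array([77.8, 78.8]), 32.5, 29.0, 492)
stand foot (array([ 463.5, -271.6]), array([102. ,  90.2]), 12.3, 7.5, 901)
tongs 135 (array([ 468.3, -274.4]), array([65.1, 43.9]), 48.8, 138.7, 39)
tongs 142 (array([ 464.5, -273. ]), array([87.2, 50.8]), 25.8, 147.7, 146)
tongs 150 (array([ 464.4, -271.2]), array([88.9, 53.3]), 12.0, 153.4, 296)
tongs 157 (array([ 463.6, -270.6]), array([77.5, 38.7]), 9.0, 158.0, 76)
std top (array([530.1, -23.8]), array([58.9, 43.6]), 12.5, 79.6, 167)
{'K': array([[427.77462186,   0.        , 315.78462595],
       [  0.        , 427.77462186, 232.52928468],
       [  0.        ,   0.        ,   1.        ]]), 'mount': array([[ 1.51331846e-03, -9.44749590e-01, -3.27789449e-01,
         8.48203599e+01],
       [ 9.99998844e-01,  1.38187067e-03,  6.33928167e-04,
        -3.24966748e-01],
       [-1.45940752e-04, -3.27790029e-01,  9.44750589e-01,
        -1.42479717e+02],
       [ 0.00000000e+00,  0.00000000e+00,  0.00000000e+00,
         1.00000000e+00]])}
```

>>> play_rows(
  series=[
    [[0,0,2,0,0,0,0],[2,2.5,2,0,0,0,0],[3.4,4.1,2,0,0,-0.5,0],[3.5,4.2,0,0,0,-0.5,0],[3.5,4.2,0,0,0,-0.5,0],[3.5,4.2,0,0,0,-0.5,0],[3.5,4.2,0,0,0,-0.5,0],[3.5,4.2,0,0,0,0,0],[3.2,4.1,0,0,0,0,0],[2.2,3,0,0,0,0,0],[0.8,1.2,0,0,0,0,0],[0,0,0,0,0,0,0],[0,0,0,0,0,0,0]],
  ],
)

```text
clock: 2.62
eef_pos: [456.1, -271.3, 291.3]
tool_rot: [3.141, 0.001, 0.212]
force: [-0.7, -0.5, -0.1]
width: 85.6
gripper_force: 0.0
```

Run:
```python
from h import *
s,im,d=shot('wrist','w1.png');print(s['eef_pos'],s['tool_rot'],s['width'])
P=cloud('wrist',s,d);np.savez('w1.npz',P=P,d=d)
for n,z in dict(tongs_grip=132,stand=0,stand_rest=148,tongs_tip=12).items():
    for r in place_of(n,'wrist')[:3]: print(n,round(r['p'],2),np.round(r['pixel']),np.round(atz('wrist',s,r['pixel'],z),1))
def sel(c,r,z0,z1):
    m=(np.hypot(P[...,0]-c[0],P[...,1]-c[1])<r)&(P[...,2]>z0)&(P[...,2]<z1)&(d>0);return P[m]
for z0,z1 in((3,13),(139,147),(147,154),(154,157),(157,159),(159,163)):
    q=sel((463,-270),75,z0,z1)
    if len(q)>5:print(z0,len(q),cv2.minAreaRect(q[:,:2].astype(np.float32)))
```

```text
[ 456.13282669 -271.29367239  291.33230589] [3.14064620e+00 9.08669389e-04 2.12272937e-01] 85.64880947030032
tongs_grip 0.92 [315. 195.] [ 464.7 -268.8  132. ]
tongs_grip 0.63 [542. 193.] [ 500.9 -428.8  132. ]
stand 0.89 [228. 290.] [ 303.8 -203.3    0. ]
stand 0.88 [436.  42.] [ 598.4 -355.1    0. ]
stand 0.59 [316. 162.] [ 465.4 -269.6    0. ]
stand_rest 0.98 [199. 376.] [ 303.7 -208.6  148. ]
stand_rest 0.73 [474.  28.] [ 590.5 -340.6  148. ]
stand_rest 0.27 [78. 49.] [ 527.6 -105.9  148. ]
tongs_tip 0.59 [486. 165.] [ 500.2 -434.    12. ]
3 4496 ((466.0379638671875, -273.4589538574219), (103.1953125, 99.9344711303711), 12.27712345123291)
139 232 ((464.2721252441406, -265.63323974609375), (50.25791549682617, 76.14741516113281), 84.40969848632812)
147 2244 ((463.9632873535156, -268.7850036621094), (91.46598052978516, 53.74480438232422), 13.88156795501709)
154 1053 ((463.0154724121094, -269.2371826171875), (76.34500885009766, 51.78227233886719), 12.490262985229492)
157 1285 ((463.23992919921875, -269.39105224609375), (76.2828140258789, 40.47468566894531), 12.027671813964844)
159 88 ((463.32867431640625, -269.1783752441406), (75.10198974609375, 35.921085357666016), 12.261579513549805)
```

View pics/w1.png

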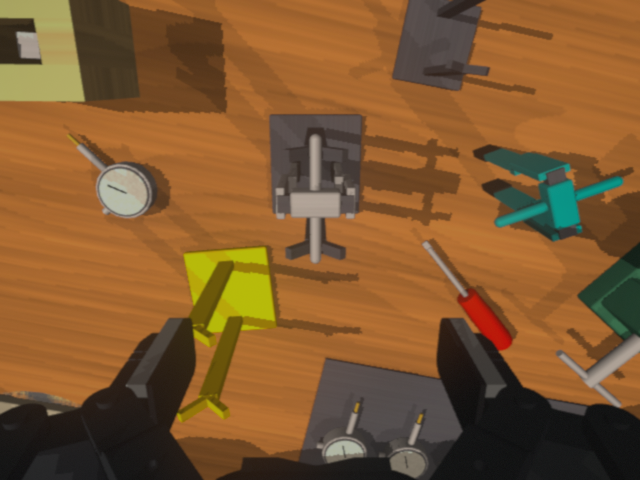

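Centred on the tongs (sleeve px (315,200)), and the yaw matches. Descending.

>>> play_rows(
  series=[
    [[0.3,0.1,-1.5,0,0,0,0],[0.4,0.1,-3.5,0,0,0,0],[0,0,-4,0,0,0,0],[0,0,-4,0,0,0,0],[0,0,-3,0,0,0,0],[0,0,-1.9,0,0,0,0],[0,0,0,0,0,0,0],[0,0,0,0,0,0,0.2],[0,0,0,0,0,0,0.38],[0,0,0,0,0,0,0.38],[0,0,0,0,0,0,0.38]],
  ],
)

```text
clock: 4.25
eef_pos: [465.1, -268.1, 113.1]
tool_rot: [3.14, -0.002, 0.215]
force: [-0.2, -1.8, 0.9]
width: 52.6
gripper_force: 1.2
```

>>> play_rows(
  series=[
    [[0,0,0,0,0,0,0.43],[0,0,0,0,0,0,0.46],[0,0,0,0,0,0,0.46],[0,0,0.5,0,0,0,0.46],[0,0,1,0,0,0,0.46],[0,0,1.5,0,0,0,0.46],[0,0,0,0,0,0,0.46],[0,0,0,0,0,0,0.46]],
  ],
)

```text
clock: 5.25
eef_pos: [464.2, -267.2, 142.4]
tool_rot: [-3.141, -0.0, 0.215]
force: [-0.1, 0.3, -3.1]
width: 46.3
gripper_force: 5.7
```

Run:
```python
from h import *
s,im,d=shot('wrist','w2.png');print(s['eef_pos'],s['tool_rot'],s['width'],s['force'],s['gripper_force'])
P=cloud('wrist',s,d)
T=(P-s['eef_pos'])@toolR(s)
cv2.imwrite('pics/w2.png',im[:,:,::-1])
# tongs in tool frame: slices
for a in(-40,-30,-20,-10,-5,0):
    m=(abs(T[...,0])<50)&(abs(T[...,1])<19)&(T[...,2]>a)&(T[...,2]<a+5)&(d>0);q=T[m]
    if len(q)>10:print(a,len(q),np.round(q.min(0),1),np.round(q.max(0),1))
for n in('tongs_grip','tongs_tip'):
    for r in place_of(n,'wrist')[:2]: print(n,round(r['p'],2),np.round(r['pixel']))
```

```text
[ 464.24176346 -267.22154907  142.43214645] [-3.14149906e+00 -3.16561021e-05  2.15154026e-01] 46.27665398121041 [-0.12610373  0.29531606 -3.09763581] 5.675218999385834
-40 5630 [-31.5 -19.  -40. ] [ 45.  19. -35.]
-30 265 [  3.6 -19.  -30. ] [ 10.7  19.  -25. ]
-20 732 [-39.8 -19.  -20. ] [ 37.1  19.  -15. ]
-10 1069 [ -8.4 -18.9 -10. ] [37.1 19.  -5. ]
-5 848 [-11.8 -18.9  -5. ] [37.3 19.  -0. ]
0 414 [-11.5 -19.    0. ] [37.1 19.   5. ]
tongs_grip 0.72 [318. 352.]
tongs_tip 0.85 [566. 220.]
```

View pics/w2.png

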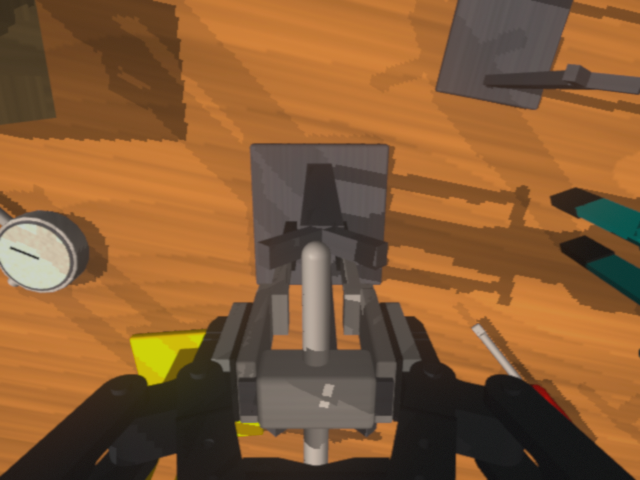

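Tongs are held cleanly, with the bar centred at px (317,300). Lifting and going to a look point behind the pocket.

>>> play_rows(
  series=[
    [[0,0,1.5,0,0,0,0.46],[0,0,2.5,0,0,0,0.46],[0,0,2.5,0,0,0,0.46],[0,1.2,2,0,0,0,0.46],[-0.2,2.5,1.3,0,0,0,0.46],[-0.2,3.5,0,0,0,0,0.46],[-0.3,4,0,0,0,0,0.46],[-0.2,4,0,0,0,0,0.46],[-0.2,3.5,0,0,0,0,0.46],[-0.2,2.5,0,0,0,0,0.46],[0,1,0,0,0,0,0.46],[0,0,0,0,0,0,0.46],[0,0,0,0,0,0,0.46],[0,0,0,0,0,0,0.46]],
  ],
)

```text
clock: 7.15
eef_pos: [451.4, -46.5, 240.3]
tool_rot: [3.141, 0.0, 0.213]
force: [0.3, -0.3, -3.1]
width: 46.0
gripper_force: 5.7
```

Run:
```python
from h import *
s,im,d=shot('wrist','w3.png');print(s['eef_pos'],s['tool_rot'],s['width'],s['force'],s['gripper_force'])
P=cloud('wrist',s,d);T=(P-s['eef_pos'])@toolR(s)
def rect(m): 
    q=P[m&(d>0)]; return len(q),np.round(q[:,2].mean(),1),cv2.minAreaRect(q[:,:2].astype(np.float32))
near=np.hypot(P[...,0]-519,P[...,1]+31)
print('well top',rect((near<75)&(abs(P[...,2]-105)<4)))
print('std top',rect((near<28)&(abs(P[...,2]-78)<4)))
# pocket hole: contour of non-top within block
q=P[(near<34)&(P[...,2]<98)&(d>0)];print('hole',cv2.minAreaRect(q[:,:2].astype(np.float32)))
m=(abs(T[...,0])<14)&(abs(T[...,1])<30)&(d>0)
for a in range(0,105,10):
    for sg in(-1,1):
        k=m&(T[...,2]>a)&(T[...,2]<a+10)&(T[...,1]*sg>0)
        if k.sum()>10: print(a,sg,k.sum(),np.round(np.percentile(T[k],3,0),1),np.round(np.percentile(T[k],97,0),1))
k=(abs(T[...,0])<14)&(abs(T[...,1])<15)&(T[...,2]<-25)&(T[...,2]>-60)&(d>0);print('sleeve z',np.percentile(T[k][:,2],[5,25,50]))
for n,z in dict(tongs_tip=s['eef_pos'][2]-101,well_mouth=105,standard_mid=43).items():
    for r in place_of(n,'wrist')[:2]: print(n,round(r['p'],2),np.round(r['pixel']),atz('wrist',s,r['pixel'],z))
```

```text
[451.41605444 -46.49492275 240.30546264] [3.14117641e+00 1.08463380e-04 2.13244062e-01] 45.958672759423585 [ 0.26875875 -0.33429864 -3.11674826] 5.678694918751717
well top (18156, np.float64(104.9), ((520.0909423828125, -30.36468505859375), (80.38211822509766, 104.43594360351562), 11.674676895141602))
std top (794, np.float64(78.0), ((520.099853515625, -30.337099075317383), (30.240741729736328, 52.199859619140625), 11.61703109741211))
hole ((520.0643920898438, -30.354984283447266), (30.23359489440918, 52.39155197143555), 11.786070823669434)
0 -1 927 [ -9.7 -22.1   1. ] [  9.9 -11.6   8.8]
0 1 938 [-9.6 10.9  0.8] [ 9.9 21.5  9.2]
10 -1 287 [ -4.9 -23.   10.5] [  8.2 -11.5  19.5]
10 1 284 [-7.2 10.8 10.3] [ 8.2 22.2 19.3]
20 -1 126 [  5.3 -18.3  20.4] [  8.2 -13.5  29.5]
20 1 126 [ 5.7 12.9 20.2] [ 8.2 17.7 29.8]
30 -1 126 [ -0.9 -18.3  30.4] [  8.1 -13.5  39.9]
30 1 133 [ 0.5 12.8 30.7] [ 8.1 17.7 39.8]
40 -1 124 [ -3.7 -18.3  40.3] [  8.  -13.5  49.5]
40 1 116 [-5.9 12.8 40.3] [ 8.  17.5 49.7]
50 -1 108 [ -8.5 -18.3  50.9] [  8.  -13.6  59.7]
50 1 119 [-8.6 12.8 50.4] [ 8.  17.5 59.5]
60 -1 206 [ -9.7 -18.1  60.6] [  7.9 -11.7  69.9]
60 1 197 [-9.3 11.1 60.8] [ 7.9 17.3 69.9]
70 -1 134 [ -8.5 -18.2  70.1] [  8.  -11.6  79.7]
70 1 137 [-8.3 10.8 70.1] [ 8.  17.4 79.3]
80 -1 89 [ -8.8 -18.3  80.6] [  7.8 -11.6  89.5]
80 1 102 [-8.2 10.8 80.9] [ 8.  17.6 89.5]
90 -1 81 [ -1.1 -18.4  90.6] [  7.9 -11.6  99.5]
90 1 85 [-8.9 10.7 90.4] [ 7.9 17.4 99.6]
100 -1 13 [  7.  -18.4 100.1] [  7.7 -12.2 102.9]
100 1 18 [ -0.6  10.7 100.1] [  7.8  17.  102.3]
sleeve z [-45.09682619 -44.51256299 -43.9196228 ]
well_mouth 0.93 [313. 110.] [518.63770052 -29.68253835 105.        ]
standard_mid 0.86 [318. 104.] [520.46824915 -32.69539867  43.        ]
```

View pics/w3.png

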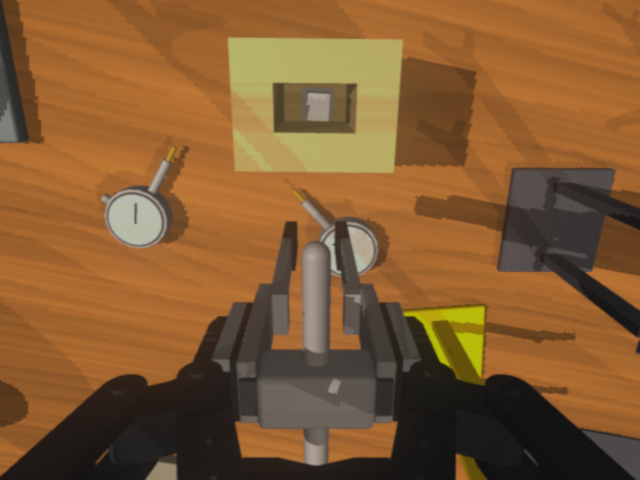

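The block, with the standard's top at px (318,105), sits ahead of the hanging tongs, whose tips are at about (290,225)/(345,225). Segmenting the standard's top now.

Run:
```python
from h import *
s,im,d=shot('wrist'); P=cloud('wrist',s,d)
sat=im.max(-1).astype(int)-im.min(-1)
m=(np.hypot(P[...,0]-520,P[...,1]+30.4)<30)&(abs(P[...,2]-78)<2.5)&(sat<35)
n,l,st,c=cv2.connectedComponentsWithStats(m.astype(np.uint8));i=1+st[1:,4].argmax();m=l==i
q=P[m];print(m.sum(),st[i],q[:,2].mean(),cv2.minAreaRect(q[:,:2].astype(np.float32)))
R=toolR(s);print('tool xy axes',R[:,0],R[:,1])
cv2.imwrite('pics/c.png',cv2.resize(im[70:150,260:380,::-1],(720,480),interpolation=cv2.INTER_NEAREST))
```

```text
637 [306  93  25  28 637] 77.8670101417886 ((520.139892578125, -32.15544891357422), (17.922792434692383, 15.940544128417969), 9.329910278320312)
tool xy axes [ 9.77113301e-01  2.12719441e-01 -1.90571722e-04] [ 2.12719452e-01 -9.77113317e-01  3.89971279e-05]
```

View pics/c.png

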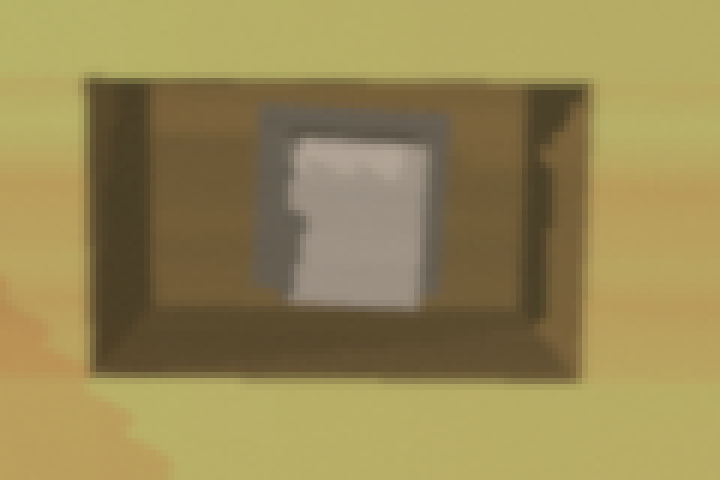

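>>> play_rows(
  series=[
    [[1,0.2,0,0,0,-0.5,0.45],[2,0.4,0,0,0,-0.5,0.45],[2,0.4,0,0,0,-0.5,0.45],[1.4,0.3,0,0,0,-0.5,0.45],[0.6,0.1,0,0,0,-0.5,0.45],[0,0,0,0,0,0,0.45],[0,0,0,0,0,0,0.45],[0,0,0,0,0,0,0.45]],
  ],
)

```text
clock: 8.4
eef_pos: [520.9, -31.6, 240.4]
tool_rot: [3.142, 0.0, 0.171]
force: [-0.1, 0.6, -4.1]
width: 47.4
gripper_force: 5.1
```

>>> play_rows(
  series=[
    [[0,-0.08,-1,0,0,0,0.45],[0,0,-1.5,0,0,0,0.45],[0,0,-1.5,0,0,0,0.45],[0,0,-1.3,0,0,0,0.45],[0,0,-1.3,0,0,0,0.45],[0,0,-1.3,0,0,0,0.45],[0,0,-1.3,0,0,0,0.45],[0,0,-1,0,0,0,0.45],[0,0,-0.6,0,0,0,0.45],[0,0,-0.3,0,0,0,0.45],[0,0,0,0,0,0,0.45],[0,0,0,0,0,0,0.45]],
  ],
)

```text
clock: 9.9
eef_pos: [521.7, -32.2, 129.7]
tool_rot: [3.141, -0.001, 0.171]
force: [0.4, -0.1, -4.3]
width: 46.8
gripper_force: 5.1
```

>>> play_rows(
  series=[
    [[0,0,0,0,0,0,0.48],[0,0,0,0,0,0,0.51],[0,0,0,0,0,0,0.54],[0,0,0,0,0,0,0.6],[0,0,0,0,0,0,0.7],[0,0,0,0,0,0,0.7],[0,0,0,0,0,0,0.7],[0,0,0.1,0,0,0,0.7],[0,0,0.3,0,0,0,0.7],[0,0,0.6,0,0,0,0.7],[0,0,0,0,0,0,0.7],[0,0,0,0,0,0,0.7]],
  ],
)

```text
clock: 11.4
eef_pos: [521.3, -32.2, 139.3]
tool_rot: [-3.142, 0.0, 0.171]
force: [0.4, -0.2, -4.9]
width: 37.9
gripper_force: 60.7
```

>>> play_rows(
  series=[
    [[0,0,0.8,0,0,0,0.7],[0,0,1.4,0,0,0,0.7],[0,0,1.8,0,0,0,0.7],[0,0,1.8,0,0,0,0.7],[0,0,1.8,0,0,0,0.7],[0,0,1.8,0,0,0,0.7],[0,0,1.5,0,0,0,0.7],[0,0,0.8,0,0,0,0.7],[0,0,0,0,0,0,0.7],[0,0,0,0,0,0,0.7]],
  ],
)

```text
clock: 12.65
eef_pos: [520.8, -32.2, 255.7]
tool_rot: [-3.141, 0.001, 0.171]
force: [0.2, 0.7, -4.9]
width: 38.0
gripper_force: 61.0
```

Run:
```python
from h import *
s,im,d=shot('wrist','w4.png');print(s['eef_pos'],s['tool_rot'],s['width'],s['force'],s['gripper_force'])
P=cloud('wrist',s,d);T=(P-s['eef_pos'])@toolR(s)
m=(abs(T[...,0])<16)&(abs(T[...,1])<26)&(d>0)
for a in range(40,126,8):
    k=m&(T[...,2]>a)&(T[...,2]<a+8)
    if k.sum()>10: print(a,k.sum(),np.round(np.percentile(T[k],2,0),1),np.round(np.percentile(T[k],98,0),1))
    k&=abs(T[...,1])<7
    if k.sum()>10: print('  mid',a,k.sum(),np.round(np.percentile(T[k],2,0),1),np.round(np.percentile(T[k],98,0),1))
```

```text
[520.84721621 -32.164244   255.72582165] [-3.14135270e+00  1.32954944e-03  1.71483698e-01] 38.04812827489114 [ 0.18075069  0.71301054 -4.90461939] 60.99971294403076
40 173 [ -4.8 -15.1  40.2] [ 8.  14.4 47.8]
48 303 [ -9.3 -14.8  48.4] [ 7.9 14.1 55.6]
  mid 48 20 [-9.6  6.8 51.2] [ 7.8  7.  55.4]
56 229 [ -9.1 -15.   56.3] [ 8.1 14.2 63.7]
  mid 56 19 [ 7.5 -6.7 57.6] [ 8.2  6.9 63.7]
64 391 [ -9.6 -14.3  64.3] [ 8.  14.  71.9]
  mid 64 84 [ 7.3 -6.9 64.3] [ 8.1  6.7 71.9]
72 276 [ -1.7 -14.7  72.1] [ 8.1 14.1 79.8]
  mid 72 126 [ 7.3 -6.6 72.3] [ 8.2  6.7 79.8]
80 256 [  7.1 -14.7  80.2] [ 8.1 13.9 87.9]
  mid 80 120 [ 7.3 -6.8 80.3] [ 8.2  6.6 87.9]
88 214 [  7.  -14.7  88.2] [ 8.  14.1 95.8]
  mid 88 97 [ 7.3 -6.5 88.2] [ 8.1  6.8 95.4]
96 189 [  7.  -14.5  96.1] [  7.9  13.8 103.4]
  mid 96 94 [ 7.3 -6.6 96.1] [  8.1   6.5 103.5]
104 103 [  7.3  -8.  104.2] [  8.    7.2 111.7]
  mid 104 90 [  7.3  -6.8 104.2] [  8.    6.7 111.5]
112 414 [  4.2 -13.2 112.4] [ 10.9  12.5 119.5]
  mid 112 183 [  7.5  -6.9 112.3] [ 10.9   6.8 119.5]
120 40 [ 10.2 -12.3 120.1] [ 10.9  11.6 122.5]
  mid 120 22 [ 10.2  -5.6 120.1] [ 10.9   6.7 122.6]
```

View pics/w4.png

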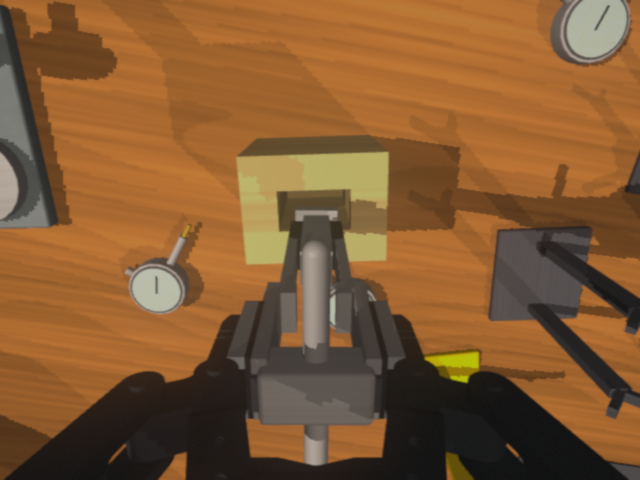

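The standard hangs upright in the tips, its foot at px (316,215), clear of the pocket. Next is the anvil look point.

>>> play_rows(
  series=[
    [[-0.4,1,0,0,0,0,0.7],[-0.8,2,0,0,0,0,0.7],[-1.2,3,0,0,0,0,0.7],[-1.4,3.3,0,0,0,0,0.7],[-1.4,3.3,0,0,0,0,0.7],[-1.4,3.3,0,0,0,0,0.7],[-1.4,3.3,0,0,0,0,0.7],[-1.3,3.3,0,0,0,0,0.7],[-1.2,3,0,0,0,0,0.7],[-0.8,2,0,0,0,0,0.7],[-0.4,1,0,0,0,0,0.7],[0,0,0,0,0,0,0.7],[0,0,0,0,0,0,0.7],[0,0,0,0,0,0,0.7]],
  ],
)

```text
clock: 14.45
eef_pos: [404.8, 251.8, 256.3]
tool_rot: [3.141, 0.0, 0.17]
force: [-0.4, 0.2, -5.5]
width: 37.9
gripper_force: 61.2
```

Run:
```python
from h import *
s,im,d=shot('wrist','w5.png');print(s['eef_pos'],s['tool_rot'],s['width'],s['force'],s['gripper_force'])
P=cloud('wrist',s,d);T=(P-s['eef_pos'])@toolR(s)
m=(np.hypot(P[...,0]-474,P[...,1]-265.5)<60)&(abs(P[...,2]-30)<4)&(d>0)
q=P[m];print(m.sum(),q[:,2].mean(),np.median(q[:,2]),cv2.minEnclosingCircle(q[:,:2].astype(np.float32)),cv2.minAreaRect(q[:,:2].astype(np.float32)))
h=(P[...,2]>60)&(np.hypot(P[...,0]-590,P[...,1]-280)<90)&(d>0)
if h.any(): print('column',P[h].min(0),P[h].max(0))
k=(abs(T[...,0])<16)&(abs(T[...,1])<7)&(T[...,2]>90)&(T[...,2]<130)&(d>0);q=T[k];f=q[q[:,2]>116];print('foot',np.round(np.percentile(f,98,0),1))
for r in place_of('anvil_top','wrist')[:2]: print(round(r['p'],2),np.round(r['pixel']),atz('wrist',s,r['pixel'],30))
sc,im2,d2=shot('scene','s5.png');P=cloud('scene',sc,d2)
h=(P[...,2]>60)&(np.hypot(P[...,0]-590,P[...,1]-280)<70)&(d2>0);print(h.sum(),P[h].min(0),P[h].max(0))
```

```text
[404.81325118 251.81649715 256.28123924] [3.14107960e+00 6.30560448e-06 1.69648524e-01] 37.94137469910318 [-0.36129442  0.23322269 -5.46646987] 61.15079641342163
7560 29.88840673170104 29.88602761846417 ((474.3851623535156, 266.19293212890625), 39.874671936035156) ((474.2904052734375, 266.2981262207031), (78.8687744140625, 79.09107208251953), 52.114501953125)
foot [ 10.8   6.9 122.3]
0.79 [314. 102.] [474.70845592 265.26619854  30.        ]
609 [566.66716797 260.73205281  60.36584229] [628.94964989 349.7508781  152.93059406]
```

View pics/w5.png

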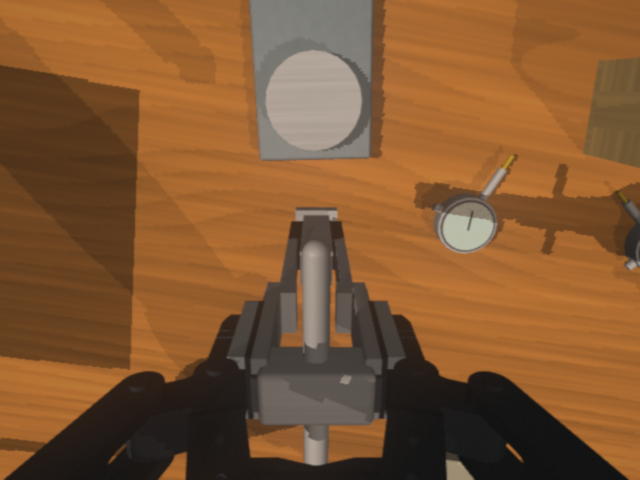

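The anvil disc shows at px (314,102), centred at (474.4, 266.3). Moving over it and down to just above.

>>> play_rows(
  series=[
    [[0.8,0.2,0,0,0,0,0.7],[1.6,0.3,0,0,0,0,0.7],[1.8,0.3,0,0,0,0,0.7],[1.6,0.3,-0.5,0,0,0,0.7],[0.9,0.2,-1,0,0,0,0.7],[0.4,0.1,-1.5,0,0,0,0.7],[0,0,-1.7,0,0,0,0.7],[0,0,-1.7,0,0,0,0.7],[0,0,-1.5,0,0,0,0.7],[0,0,-1.1,0,0,0,0.7],[0,0,-0.7,0,0,0,0.7],[0,0,-0.4,0,0,0,0.7],[0,0,0,0,0,0,0.7],[0,0,0,0,0,0,0.7]],
  ],
)

```text
clock: 16.35
eef_pos: [475.7, 267.1, 155.7]
tool_rot: [-3.141, -0.001, 0.171]
force: [-0.4, 0.3, -3.7]
width: 38.0
gripper_force: 61.2
```

>>> play_rows(
  series=[
    [[0,-0.07,-0.05,0,0,0,0.7],[0,0,-0.05,0,0,0,0.7],[0,0,-0.05,0,0,0,0.7],[0,0,-0.05,0,0,0,0.7],[0,0,-0.05,0,0,0,0.7],[0,0,-0.04,0,0,0,0.7],[0,0,0,0,0,0,0.7],[0,0,0,0,0,0,0.7]],
  ],
)

```text
clock: 17.35
eef_pos: [475.4, 266.2, 152.4]
tool_rot: [3.142, -0.0, 0.172]
force: [-0.1, -0.3, -4.9]
width: 38.0
gripper_force: 61.2
```

>>> play_rows(
  series=[
    [[0,0,-0.03,0,0,0,0.7],[0,0,-0.03,0,0,0,0.7],[0,0,0,0,0,0,0.7],[0,0,0,0,0,0,0.7]],
  ],
)

```text
clock: 17.85
eef_pos: [475.4, 266.1, 151.9]
tool_rot: [3.142, -0.0, 0.172]
force: [-0.5, -0.0, -3.7]
width: 37.8
gripper_force: 61.2
```

>>> play_rows(
  series=[
    [[0,0,-0.03,0,0,0,0.7],[0,0,-0.03,0,0,0,0.7],[0,0,0,0,0,0,0.7],[0,0,0,0,0,0,0.7]],
  ],
)

```text
clock: 18.35
eef_pos: [475.5, 266.2, 151.8]
tool_rot: [-3.141, -0.001, 0.171]
force: [-0.9, -1.1, 6.1]
width: 38.0
gripper_force: 62.0
```

Contact is made (+11 N). Releasing partly.

>>> play_rows(
  series=[
    [[0,0,0.03,0,0,0,0.6],[0,0,0,0,0,0,0.55],[0,0,0,0,0,0,0.52],[0,0,0,0,0,0,0.49],[0,0,0,0,0,0,0.46],[0,0,0,0,0,0,0.44],[0,0,0,0,0,0,0.44],[0,0,0,0,0,0,0.44]],
  ],
)

```text
clock: 19.35
eef_pos: [475.4, 266.2, 151.5]
tool_rot: [-3.142, -0.0, 0.172]
force: [1.7, 0.0, -3.1]
width: 47.9
gripper_force: 4.5
```

Run:
```python
from h import *
s,im,d=shot('wrist','w6.png');print(s['eef_pos'],s['width'],s['force'],s['gripper_force'])
P=cloud('wrist',s,d);T=(P-s['eef_pos'])@toolR(s)
for nm,lo,hi in(('leg-',-24,-9.5),('leg+',9.5,24),('stem',-9,9)):
    k=(abs(T[...,0])<16)&(T[...,1]>lo)&(T[...,1]<hi)&(T[...,2]>70)&(T[...,2]<108)&(d>0);q=T[k]
    if len(q)>10: print(nm,len(q),np.round(np.percentile(q,2,0),1),np.round(np.percentile(q,98,0),1))
```

```text
[475.37693541 266.18476288 151.50790299] 47.883948380485734 [ 1.7422314   0.04784794 -3.08107831] 4.487790763378143
leg- 315 [ -9.  -19.1  70.1] [  7.7 -12.3 100.4]
leg+ 321 [-9.  11.7 70.1] [ 7.8 18.5 99.8]
stem 585 [ 7.5 -8.  70.7] [  8.4   7.3 106.7]
```

Both tips are clear of the stem by about 4 mm. Lifting away straight up.

>>> play_rows(
  series=[
    [[0,0,0.3,0,0,0,0.45],[0,0,0.8,0,0,0,0.45],[0,0,1.3,0,0,0,0.46],[0,0,1.5,0,0,0,0.46],[0,0,1.5,0,0,0,0.46],[0,0,1.6,0,0,0,0.46],[0,0,1.6,0,0,0,0.46],[0,0,1.2,0,0,0,0.46],[0,0,0.6,0,0,0,0.46],[0,0,0,0,0,0,0.46],[0,0,0,0,0,0,0.46]],
  ],
)

```text
clock: 20.78
eef_pos: [475.0, 265.9, 255.0]
tool_rot: [3.141, 0.001, 0.172]
force: [0.2, -0.1, -3.3]
width: 46.1
gripper_force: 5.7
```

Run:
```python
from h import *
s,im,d=shot('wrist','w7.png');print(s['eef_pos'],s['tool_rot'],s['width'],s['force'])
P=cloud('wrist',s,d);T=(P-s['eef_pos'])@toolR(s)
k=(abs(T[...,0])<14)&(abs(T[...,1])<15)&(T[...,2]<-25)&(T[...,2]>-60)&(d>0);print('sleeve z',np.percentile(T[k][:,2],[5,25,50]))
for nm,lo,hi in(('leg-',-24,-9.),('leg+',9.,24)):
    for a in(30,85):
        k=(abs(T[...,0])<16)&(T[...,1]>lo)&(T[...,1]<hi)&(T[...,2]>a)&(T[...,2]<a+18)&(d>0);q=T[k]
        if len(q)>10: print(nm,a,len(q),np.round(np.percentile(q,2,0),1),np.round(np.percentile(q,98,0),1))
h=(np.hypot(P[...,0]-474,P[...,1]-266)<30)&(abs(P[...,2]-100)<4)&(d>0);q=P[h]
if len(q)>10: print('std top',len(q),q.mean(0),cv2.minAreaRect(q[:,:2].astype(np.float32)))
s,im,d=shot('top'); P=cloud('top',s,d)
```

```text
[474.99830056 265.90991933 254.96759936] [3.14114610e+00 1.11311233e-03 1.71516446e-01] 46.11180239610992 [ 0.18686448 -0.09266284 -3.31505178]
sleeve z [-45.00705503 -44.40615268 -43.82202243]
leg- 30 227 [ -2.8 -18.3  30.7] [  7.9 -13.5  47.6]
leg- 85 151 [ -9.4 -18.3  85.3] [  7.7 -11.5 101.6]
leg+ 30 233 [-2.7 12.8 30.3] [ 8.1 17.7 47.5]
leg+ 85 147 [-9.6 10.8 85.5] [  7.8  17.7 100.8]
std top 550 [475.06794764 266.31846024  99.79988501] ((474.67181396484375, 266.4562683105469), (18.388916015625, 15.819432258605957), 10.140260696411133)
```

View pics/w7.png

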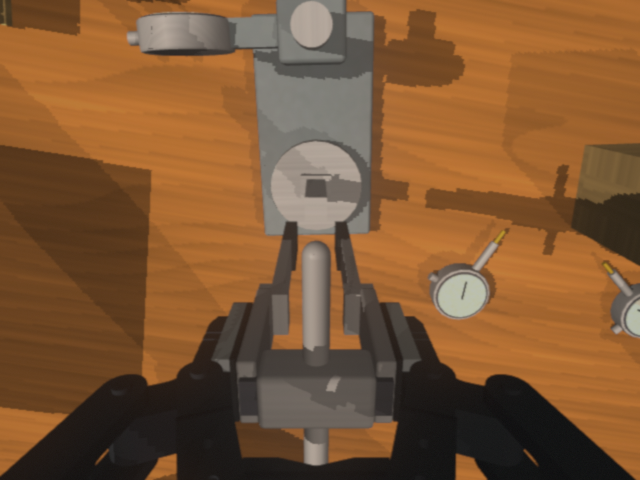

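The standard stands upright in the middle of the anvil (px (316,187)). Its top is at (474.7, 266.5, 99.8). Returning to the stand.

>>> play_rows(
  series=[
    [[0,0,1,0,0,0,0.46],[-0.2,-1.5,1,0,0,0,0.46],[-0.5,-3,0,0,0,0.3,0.46],[-0.6,-4.3,0,0,0,0.3,0.46],[-0.7,-4.8,0,0,0,0.3,0.46],[-0.7,-4.8,0,0,0,0.3,0.46],[-0.7,-4.8,0,0,0,0.3,0.46],[-0.7,-4.8,0,0,0,0.3,0.46],[-0.7,-4.8,0,0,0,0.3,0.46],[-0.7,-4.8,0,0,0,0.3,0.46],[-0.7,-4.8,0,0,0,0,0.46],[-0.6,-4.6,0,0,0,0,0.46],[-0.5,-3.8,0,0,0,0,0.46],[-0.3,-2.5,0,0,0,0,0.46],[-0.1,-1.4,0,0,0,0,0.46],[0,-0.3,0,0,0,0,0.46],[0,0,0,0,0,0,0.46],[0,0,0,0,0,0,0.46]],
  ],
)

```text
clock: 23.12
eef_pos: [398.7, -282.7, 275.5]
tool_rot: [-3.141, -0.0, 0.215]
force: [0.4, -0.4, -2.4]
width: 46.1
gripper_force: 5.7
```

Run:
```python
from h import *
s,im,d=shot('wrist','w8.png');print(s['eef_pos'],s['tool_rot'],s['width'],s['force'])
P=cloud('wrist',s,d)
def rect(z0,z1,r=75):
    m=(np.hypot(P[...,0]-463.5,P[...,1]+269)<r)&(P[...,2]>z0)&(P[...,2]<z1)&(d>0);q=P[m]
    if len(q)>10: print(z0,z1,len(q),cv2.minAreaRect(q[:,:2].astype(np.float32)))
rect(5,11);rect(4,12);rect(150,165);rect(157,165);rect(135,165)
# horns clusters
m=((np.hypot(P[...,0]-463.5,P[...,1]+269)<60)&(P[...,2]>156)&(P[...,2]<165)&(d>0)).astype(np.uint8)
n,l,st,c=cv2.connectedComponentsWithStats(m)
for i in range(1,n):
    if st[i,4]>8: q=P[l==i];print(st[i],np.round((q.min(0)+q.max(0))/2,1),np.round(q.max(0)-q.min(0),1))
for r in place_of('stand_rest','wrist')[:3]: print(round(r['p'],2),np.round(r['pixel']),atz('wrist',s,r['pixel'],148))
```

```text
[ 398.65062066 -282.65752283  275.5335111 ] [-3.14093113e+00 -1.19690502e-04  2.15289407e-01] 46.10593386711849 [ 0.43845317 -0.36429329 -2.38787196]
5 11 9214 ((462.9520263671875, -268.955810546875), (100.03184509277344, 90.05668640136719), 12.116576194763184)
4 12 9231 ((462.948974609375, -268.95587158203125), (99.95274353027344, 90.21165466308594), 11.958582878112793)
150 165 1337 ((463.1236267089844, -269.02362060546875), (76.04714965820312, 42.382102966308594), 12.304458618164062)
157 165 413 ((463.09112548828125, -268.94171142578125), (75.78654479980469, 40.07265853881836), 11.924639701843262)
135 165 2178 ((463.1236267089844, -269.02362060546875), (76.04714965820312, 42.382102966308594), 12.304458618164062)
[281  48  14  16 171] [ 492.6 -245.2  158.2] [8.5 8.5 4.4]
[341  49  14  15 157] [ 499.9 -278.2  158.1] [8.6 7.9 4.2]
[283 168  14  14 136] [ 426.6 -259.6  158.1] [9.1 8.6 4.2]
[339 168  12  15 129] [ 433.4 -292.8  158.2] [8.8 7.5 4.1]
0.9 [186. 320.] [ 304.9642906  -207.75682004  148.        ]
0.67 [318. 119.] [ 461.7999241  -269.87989546  148.        ]
```

View pics/w8.png

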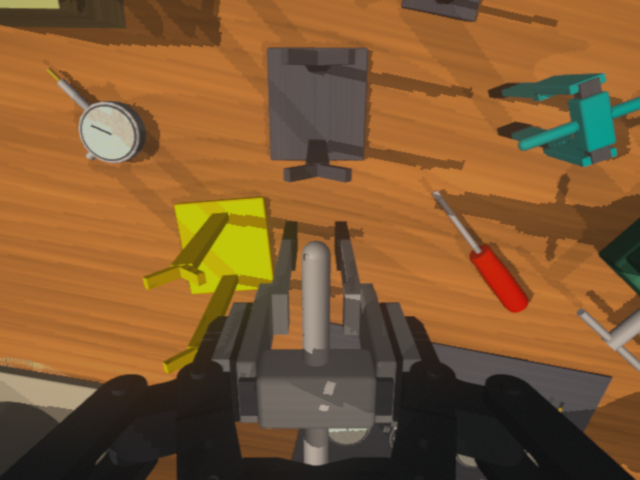

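The bare stand's notches show at px (318,58) and (318,172), so its centre is (463.1, -269.0). Moving over it.

>>> play_rows(
  series=[
    [[0.7,0.15,0,0,0,0,0.46],[1.5,0.3,0,0,0,0,0.46],[1.8,0.4,0,0,0,0,0.46],[1.5,0.3,0,0,0,0,0.46],[0.75,0.15,0,0,0,0,0.46],[0.3,0.05,0,0,0,0,0.46],[0,0,-1.5,0,0,0,0.46],[0,0,-2.5,0,0,0,0.46],[0,0,-2.5,0,0,0,0.46],[0,0,-1.5,0,0,0,0.46],[0,0,-0.5,0,0,0,0.46],[0,0,0,0,0,0,0.46],[0,0,0,0,0,0,0.46]],
  ],
)

```text
clock: 24.85
eef_pos: [464.4, -270.7, 191.3]
tool_rot: [3.14, -0.001, 0.213]
force: [-0.1, -0.5, -3.3]
width: 46.0
gripper_force: 5.7
```

>>> play_rows(
  series=[
    [[0,0.15,-0.8,0,0,0,0.46],[0,0,-1.5,0,0,0,0.46],[0,0,-1.5,0,0,0,0.46],[0,0,-1.3,0,0,0,0.46],[0,0,-1.1,0,0,0,0.46],[0,0,-0.7,0,0,0,0.46],[0,0,-0.4,0,0,0,0.46],[0,0,-0.1,0,0,0,0.46],[0,0,0,0,0,0,0.46],[0,0,0,0,0,0,0.46]],
  ],
)

```text
clock: 26.1
eef_pos: [464.1, -269.0, 116.9]
tool_rot: [3.141, -0.001, 0.213]
force: [-0.0, 0.3, -2.5]
width: 46.2
gripper_force: 5.7
```

>>> play_rows(
  series=[
    [[0,0,-0.1,0,0,0,0.46],[0,0,-0.1,0,0,0,0.46],[0,0,-0.08,0,0,0,0.46],[0,0,-0.06,0,0,0,0.46],[0,0,-0.05,0,0,0,0.46],[0,0,0,0,0,0,0.46],[0,0,0,0,0,0,0.46]],
  ],
)

```text
clock: 26.98
eef_pos: [464.1, -269.3, 113.3]
tool_rot: [3.141, -0.001, 0.213]
force: [-1.1, -0.6, 5.2]
width: 46.0
gripper_force: 5.7
```

Bar is seated (+8 N). Opening slowly.

>>> play_rows(
  series=[
    [[0,0,0,0,0,0,0.43],[0,0,0,0,0,0,0.4],[0,0,0,0,0,0,0.37],[0,0,0,0,0,0,0.34],[0,0,0,0,0,0,0.25],[0,0,0,0,0,0,0.12],[0,0,0,0,0,0,0],[0,0,0,0,0,0,0],[0,0,0,0,0,0,0]],
  ],
)

```text
clock: 28.1
eef_pos: [463.9, -268.8, 112.6]
tool_rot: [3.142, -0.0, 0.213]
force: [0.0, 0.7, 0.1]
width: 85.4
gripper_force: 0.0
```

Run:
```python
from h import *
s,im,d=shot('wrist','w9.png');print(s['eef_pos'],s['width'],s['force'])
P=cloud('wrist',s,d);T=(P-s['eef_pos'])@toolR(s)
k=(abs(T[...,0])<14)&(abs(T[...,1])<15)&(T[...,2]<-25)&(T[...,2]>-60)&(d>0);print('sleeve top world z',np.percentile(P[k][:,2],[50,95]))
k=(abs(T[...,0])<60)&(abs(T[...,1])<35)&(P[...,2]>110)&(d>0);q=T[k];print(np.round(np.percentile(q,1,0)),np.round(np.percentile(q,99,0)))
```

```text
[ 463.8833637  -268.84552926  112.62695234] 85.40187596479964 [0.03864866 0.73945465 0.14612882]
sleeve top world z [157.27329226 158.4643013 ]
[-31. -34. -84.] [42. 34. -3.]
```

Sleeve top is at 158 mm, so the tongs are hanging. Retreating straight up, then a check.

>>> play_rows(
  series=[
    [[0,0,0.8,0,0,0,0],[0,0,1.5,0,0,0,0],[0,0,2.5,0,0,0,0],[0,0,3.5,0,0,0,0],[0,0,4,0,0,0,0],[0,0,3.5,0,0,0,0],[0,0,2,0,0,0,0],[0,0,0,0,0,0,0],[0,0,0,0,0,0,0]],
  ],
)

```text
clock: 29.28
eef_pos: [463.3, -268.5, 290.2]
tool_rot: [-3.141, 0.001, 0.213]
force: [-0.4, 1.0, -0.0]
width: 85.3
gripper_force: 0.0
```

Run:
```python
from h import *
s,im,d=shot('wrist');P=cloud('wrist',s,d)
def rect(P,d,c,z0,z1,r=75):
    m=(np.hypot(P[...,0]-c[0],P[...,1]-c[1])<r)&(P[...,2]>z0)&(P[...,2]<z1)&(d>0);q=P[m]
    if len(q)>10: print(z0,z1,len(q),q[:,2].mean(),cv2.minAreaRect(q[:,:2].astype(np.float32)))
for a in((147,154),(154,157),(157,159),(159,163)): rect(P,d,(463.5,-269),*a)
s,im2,d2=shot('scene');P=cloud('scene',s,d2);rect(P,d2,(474,266),95,105,40)
cv2.imwrite('pics/fin.png',np.hstack([cv2.resize(im,(400,300)),cv2.resize(im2[150:390,120:440],(400,300))])[:,:,::-1])
```

```text
147 154 2189 151.01449393933447 ((463.427978515625, -269.2200622558594), (90.53629302978516, 53.93229675292969), 11.047252655029297)
154 157 1087 155.51943624441566 ((463.17706298828125, -269.19659423828125), (76.2680892944336, 52.61635971069336), 12.475642204284668)
157 159 1256 157.8436638103584 ((463.0297546386719, -269.1307373046875), (76.42656707763672, 39.926109313964844), 11.92724323272705)
159 163 76 159.3278393021385 ((463.5028076171875, -269.0404357910156), (75.5425796508789, 35.47057342529297), 11.86203670501709)
95 105 42 97.96361055782832 ((474.5678405761719, 263.9471130371094), (21.841651916503906, 17.812389373779297), 3.9853219985961914)
```

View pics/fin.png

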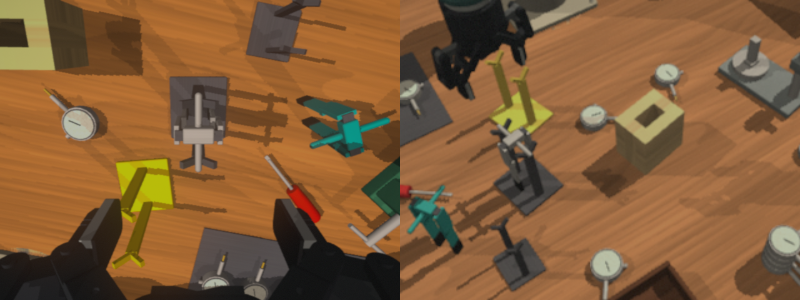

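The tongs hang in both notches (left px (198,130)). The standard stands on the anvil (right px (752,55)), and the gauges are where they were.

```bash
python3 -c "
from cell import workorder
print(workorder.finish_job())"
```

```text
the job is handed in; nothing more can be done
None
```

The setting standard stands upright at the middle of the comparator's anvil, the tongs hang tips down with the bar in both V notches, the gauges were left where they were, and I handed the job in at about 29 s of the 64 s allowed; no verdict came back.

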